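# Take down a pile of bone boxes and return each to its own unit tray

### The job

Take the pile of four specimen boxes apart and lay each box in the unit tray whose card has the same colour as the box's labels, turned so that it lies flat on the tray's floor. The bones are fragile: do not tip or drop any box, and do not disturb the loose tusk or the loose vertebra.

Things in the scene. Friction and masses are not known exactly. Their poses are not given: they have to be found in the camera images.
- box_red: Closed card specimen box, 120 x 60 x 45 mm high, about 0.2 kg, rigid, lid taped on: kraft sides, off-white lid with a red label at each end and a clear window between (tusk inside). Origin: centre of its underside; x along the 120 mm length, y across the 60 mm width, z up. Topmost of the pile, underside 90 mm up.
- box_yellow: Closed card specimen box, 120 x 60 x 45 mm high, about 0.2 kg, rigid, lid taped on: kraft sides, off-white lid with a yellow label at each end and a clear window between (jaw fragment with teeth inside). Origin: centre of its underside; x along the 120 mm length, y across the 60 mm width, z up. Middle layer, bridging the two lowest boxes crosswise, underside 45 mm up.
- box_green: Closed card specimen box, 120 x 60 x 45 mm high, about 0.2 kg, rigid, lid taped on: kraft sides, off-white lid with a green label at each end and a clear window between (long bone inside). Origin: centre of its underside; x along the 120 mm length, y across the 60 mm width, z up. One of the two lowest, side by side on the table 40 mm apart (sides vary).
- box_blue: Closed card specimen box, 120 x 60 x 45 mm high, about 0.2 kg, rigid, lid taped on: kraft sides, off-white lid with a blue label at each end and a clear window between (vertebra inside). Origin: centre of its underside; x along the 120 mm length, y across the 60 mm width, z up. One of the two lowest, side by side on the table 40 mm apart (sides vary).
- tray_red: Open off-white card tray, red card on its floor and red label outside one long side; fixed. Outside 148 x 88 mm, walls 4 mm thick and 15 mm high, floor 4 mm above the table, inside 140 x 80 mm: a box fits flat, length along the tray's length (either way round), 10 mm free all round. Origin: centre of its underside, on the table; x along its length, z up.
- tray_yellow: Open off-white card tray, yellow card on its floor and yellow label outside one long side; fixed. Outside 148 x 88 mm, walls 4 mm thick and 15 mm high, floor 4 mm above the table, inside 140 x 80 mm: a box fits flat, length along the tray's length (either way round), 10 mm free all round. Origin: centre of its underside, on the table; x along its length, z up.
- tray_green: Open off-white card tray, green card on its floor and green label outside one long side; fixed. Outside 148 x 88 mm, walls 4 mm thick and 15 mm high, floor 4 mm above the table, inside 140 x 80 mm: a box fits flat, length along the tray's length (either way round), 10 mm free all round. Origin: centre of its underside, on the table; x along its length, z up.
- tray_blue: Open off-white card tray, blue card on its floor and blue label outside one long side; fixed. Outside 148 x 88 mm, walls 4 mm thick and 15 mm high, floor 4 mm above the table, inside 140 x 80 mm: a box fits flat, length along the tray's length (either way round), 10 mm free all round. Origin: centre of its underside, on the table; x along its length, z up.
- tusk: Loose ivory-coloured curved tusk, about 70 mm long, 45 mm across its bow and 14 mm thick, lying flat at one of the places around the work, which vary. Origin on the table near the middle of the curve. Not to be disturbed.
- vertebra: Loose light-brown vertebra, about 87 x 77 mm and 31 mm high: a 40 mm round drum lying on its end with a bony arch and a spine pointing away from it. Its place among the small things around the work varies. Origin under the centre of the drum; x towards the spine. Not to be disturbed.

How it is judged:
At the end, for the whole second after the job is handed in: Each box lies released and at rest in the tray of its own colour: centre within 18 mm of the tray's centre, flat on the floor (within 4 mm, tilt under 0.06 rad), its length along the tray's length within 0.3 rad (horizontal distance between box_red and tray_red below 0.018 m and z of box_red in the frame of tray_red between 0 and 0.008 m and angle between the x axis of box_red and the x axis of tray_red, either way round below 0.3 rad and angle between each of box_red, box_yellow, box_green, box_blue's own z axis and vertical below 0.06 rad and linear speed of each of box_red, box_yellow, box_green, box_blue below 0.02 m/s and angular speed of each of box_red, box_yellow, box_green, box_blue below 0.1 rad/s and horizontal distance between box_yellow and tray_yellow below 0.018 m and z of box_yellow in the frame of tray_yellow between 0 and 0.008 m and angle between the x axis of box_yellow and the x axis of tray_yellow, either way round below 0.3 rad and horizontal distance between box_green and tray_green below 0.018 m and z of box_green in the frame of tray_green between 0 and 0.008 m and angle between the x axis of box_green and the x axis of tray_green, either way round below 0.3 rad and horizontal distance between box_blue and tray_blue below 0.018 m and z of box_blue in the frame of tray_blue between 0 and 0.008 m and angle between the x axis of box_blue and the x axis of tray_blue, either way round below 0.3 rad); the robot touches nothing.
It fails at once if a specimen box is tipped more than about 30 degrees (angle between any of box_red, box_yellow, box_green, box_blue's own z axis and vertical above 0.52 rad).
It fails at once if a box is dropped: it moves faster than 0.6 m/s within 25 mm of the table ((height (world z) of box_red below 0.025 m and linear speed of box_red above 0.6 m/s) or (height (world z) of box_yellow below 0.025 m and linear speed of box_yellow above 0.6 m/s) or (height (world z) of box_green below 0.025 m and linear speed of box_green above 0.6 m/s) or (height (world z) of box_blue below 0.025 m and linear speed of box_blue above 0.6 m/s)).
It fails at once if the loose tusk is shifted by more than 15 mm (distance of tusk from where it was at the start of the episode above 0.015 m).
It fails at once if the vertebra is shifted by more than 15 mm (distance of vertebra from where it was at the start of the episode above 0.015 m).
It also fails if it takes over 102 s, if anything falls off the work surface, if the arm or the gripper's body presses on something with over 40 N, if the wrist force passes 120 N, or if a joint passes its speed limit or range.

### The arm

A 7-joint arm with a two-finger parallel gripper is mounted at the origin on the work surface. World frame = base frame: x ahead of the robot, y to its left, z up, the work surface at z = 0. Lengths are in m, angles in rad, forces in N, time in s.
With the tool pointing down it reaches from about 0.4 to 0.75 m from the base axis. Payload 19.5 kg.
Tool frame: the origin (TCP) lies midway between the tips of the shut fingers; the grasp point (between the pads) lies 19 mm behind it (arm.grasp_offset is the distance from the TCP to the grasp point, in m); z points along the fingers, y is the direction in which the jaws open and shut (so a half turn about z gives the same grasp; the last joint's range is limited). The gripper opens to 85 mm and grips with 20 to 120 N. Pads are 22 mm wide; open, the fingers measure 114 mm over their backs; the gripper's body (76 mm by 85 mm) begins 54 mm behind the grasp point. The pads swing forward as they close: fully open they stand 13 mm farther back than shut.
Start: joints at [1.069, 0.707, -0.028, 1.485, 0.022, 0.951, -0.075], TCP at [0.255, -0.515, 0.231] pointing down, gripper open.
Joint ranges: [-2.71, 2.71], [-0.32, 2.16], [-1.57, 1.52], [0, 2.45], [-1.46, 4.6], [0, 2.02], [-2.83, 2.83]. Speed limits (rad/s): [1.89, 1.89, 2.57, 2.57, 3.01, 3.01, 3.01].

### API

Orientations are given as a unit quaternion [x, y, z, w].
In Python, from rig import arm gives the robot as it stands.
- The arm moves only by the tool drive_tool, never from a script. Its argument "targets" is a list of rows, each a list of 5 numbers: the opening, from 0 (shut) to 1 (fully open), then the shift along the tool's x, y, z in cm, then the turn about the tool's z in degrees. In form: [[fingers, x, y, z, roll], ...]. A call has 1 to 12 rows; each row shifts and turns the commanded pose from where the row before left it, along the tool's axes as they then stand; what a row does not reach is not made up. A row lasts 1/8 s, in which the tool goes at most 62.5 mm and 10.7 degrees, less where a joint would pass 70% of its speed; a pose out of reach is approached as far as the arm can. A call with a gripper value outside its range is refused whole. The fingers move at their own pace and stop on an object; the grip force is fixed at half the most. Time passes only in rows, so rows that do not move let the fingers close. It gives the time, the measured TCP pose, the force and the opening at its end, in the units of the state.
- arm.get_state(): the state, without advancing time (a new reading comes with each control period).
- arm.read_camera(name): name is "side" or "top"; returns a dict with "image" (480x640x3 uint8, blue, green, red), "depth" (480x640 float32, m along the optical axis (not along the pixel's ray), 0 where there is no reading), "mtx" (3x3 intrinsics, pixels), "rvec" (rotation vector, rad) and "tvec" (3), from world to camera coordinates, as OpenCV has them. Camera axes: x right, y down, z forward; pixel columns grow to the right and rows downward; lengths in m; the calibration is good to about 2 mm. A picture is of the moment at which its call begins.
- arm.finish_job(): hands the job in, once; it reports no verdict.
The state is a dict: "time": time; "qpos": joint angles; "qvel": joint speeds; "joint_efforts": joint torques, N m; "position": TCP position; "tool_rot": TCP orientation; "force": force on the tool from outside, world axes, zero at the start; "moment": the same for the moment, N m; "finger_gap": finger opening in m.
Only numpy, scipy, OpenCV 4.12 (cv2) and the standard library are available. Lean on these libraries where they do the work, as an engineer would, in place of code of your own. Each camera call takes 0.05 s, during which the arm holds its last target. There are 200 camera calls.

## Working session

There is one attempt and no reset: what is moved stays moved. The work goes in short steps, Python scripts to look and compute and a tool call to move; the robot and the scene stay as the last step left them, time stands still between calls to the robot, and variables do not carry over. Pictures are saved under pics/ and viewed, about 12 in all and at most 16, crops included, and the job is handed in when it is done.

Besides the shell and the picture viewer there is one more tool, called after "Emit:" as name(argument=value, ...) on one line, values as JSON. drive_tool: Moves the arm, as the interface text tells. Its arguments: {"type":"object","properties":{"targets":{"type":"array"}},"required":["targets"]}

```bash
mkdir -p pics; python3 - <<'E'
from rig import arm
import cv2
print(arm.get_state(), arm.grasp_offset)
for n in("top","side"):
    d=arm.read_camera(n); cv2.imwrite(f"pics/{n}0.png",d["image"]); print(n,d["mtx"],d["rvec"],d["tvec"])
E
```

```text
{'time': 0.0, 'qpos': array([ 1.06930375,  0.70707008, -0.02764191,  1.48499931,  0.02197932,
        0.95094242, -0.07547278]), 'qvel': array([-6.71661421e-04, -5.77473974e-05, -4.14565926e-04,  1.10613762e-03,
       -3.55735450e-04,  7.39668780e-04,  1.71357960e-04]), 'joint_efforts': array([-3.33703472e-03, -8.83212662e+01,  1.23368137e+00, -2.36170703e+01,
        1.67995656e-02,  6.53602779e-03,  2.21365701e-05]), 'position': array([ 0.25505401, -0.51502794,  0.23084608]), 'tool_rot': array([ 9.73685977e-01,  2.27893188e-01, -1.29730310e-04, -5.43717094e-04]), 'force': array([ 0.26013956, -0.33379231, -0.05854628]), 'moment': array([ 0.00985038,  0.01549325, -0.01872809]), 'finger_gap': 0.0851767625424287} 0.0187
top [[508.4849631    0.         317.89912347]
 [  0.         508.4849631  235.80034851]
 [  0.           0.           1.        ]] [ 2.16076548 -2.19763022  0.08039405] [0.01050271 0.5921553  0.9748652 ]
side [[542.11500552   0.         319.08239131]
 [  0.         542.11500552 242.13053854]
 [  0.           0.           1.        ]] [ 0.1622931  -2.86060579  1.23272595] [0.57855413 0.110229   1.04645576]
```

View pics/top0.png

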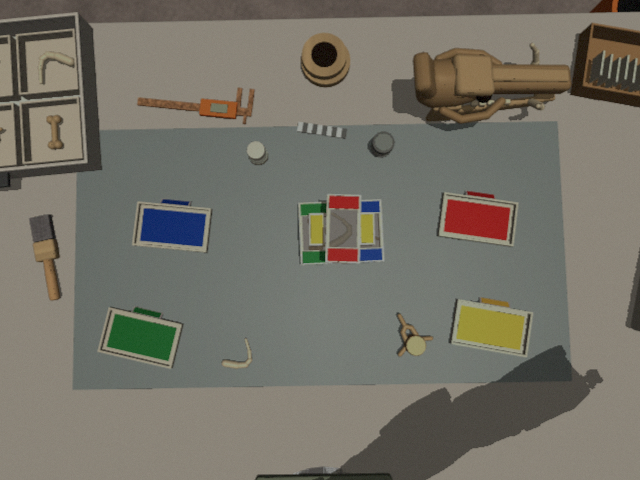

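View pics/side0.png

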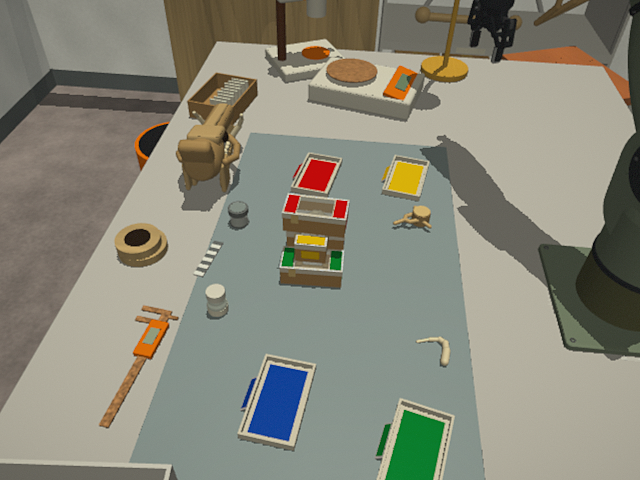

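The top view shows the robot at the bottom. The pile is at (342,232), with green on the left, blue on the right, yellow across and red on top. Trays are at blue (173,227), green (141,337), red (478,219) and yellow (491,327). The tusk is at (240,357) and the vertebra at (413,340). The side view agrees.

```bash
cat >h.py <<'E'
from rig import arm
import cv2, numpy as np
from scipy.spatial.transform import Rotation as R
def cloud(n="top"):
    d=arm.read_camera(n); v,u=np.indices(d["depth"].shape); z=d["depth"]
    K=d["mtx"]; c=np.stack([(u-K[0,2])*z/K[0,0],(v-K[1,2])*z/K[1,1],z],-1)
    M=cv2.Rodrigues(d["rvec"])[0]; P=(c-d["tvec"].ravel())@M   # M^T (c-t)
    return d["image"],P,z>0
H=dict(red=[(0,4),(177,180)],yellow=[(22,30)],green=[(55,70)],blue=[(112,126)])
def blobs(amin=60):
    im,P,ok=cloud(); hsv=cv2.cvtColor(im,cv2.COLOR_BGR2HSV); out=[]
    for c,rs in H.items():
        m=sum(((hsv[...,0]>=a)&(hsv[...,0]<=b)) for a,b in rs)>0
        m&=(hsv[...,1]>150)&(hsv[...,2]>70)&ok
        n,l,s,_=cv2.connectedComponentsWithStats(m.astype(np.uint8))
        for i in range(1,n):
            if s[i,4]<amin: continue
            p=P[l==i]; p=p[abs(p[:,2]-np.median(p[:,2]))<.006]
            r=cv2.minAreaRect((p[:,:2]*1000).astype(np.float32))
            w,h=r[1]; a=r[2] if w>h else r[2]+90
            print(c,s[i,4],"c",np.round(r[0],1),"z",round(np.median(p[:,2])*1000,1),"LxW",round(max(w,h),1),round(min(w,h),1),"ang",round((a+90)%180-90,1), "px",s[i,:4])
def st():
    s=arm.get_state(); M=R.from_quat(s["tool_rot"]).as_matrix()
    print("t",round(s["time"],2),"pos",np.round(s["position"]*1000,1),"toolx ang",round(np.degrees(np.arctan2(M[1,0],M[0,0])),1),"tooly ang",round(np.degrees(np.arctan2(M[1,1],M[0,1])),1),"tilt",round(np.degrees(np.arccos(-M[2,2])),2),"gap",round(s["finger_gap"]*1000,1),"F",np.round(s["force"],1), "q7",round(s["qpos"][6],2))
E
python3 - <<'E'
from h import *
st(); blobs()
im,P,ok=cloud()
for u,v in[(342,228),(240,357),(248,345),(416,346),(404,322),(430,338),(257,150),(382,143),(322,128)]: print(u,v,np.round(P[v,u]*1000,1))
E
```

```text
t 0.1 pos [ 255.1 -515.1  230.9] toolx ang 26.3 tooly ang -63.7 tilt 0.05 gap 85.3 F [-0.6  0.2  0.9] q7 -0.08
red 77 c [ 670.4 -325.1] z 10.5 LxW 50.2 6.6 ang 80.5 px [468 192  26   6]
red 334 c [641.9 -46. ] z 135.9 LxW 51.3 21.1 ang 85.4 px [329 196  30  13]
red 1978 c [ 621.3 -317.7] z 4.9 LxW 125.4 64.7 ang 80.9 px [445 200  65  40]
red 340 c [550.2 -41.3] z 136.2 LxW 48.9 19.3 ang 89.1 px [328 249  29  12]
yellow 276 c [599.7 -89.9] z 91.1 LxW 48.0 18.8 ang -1.3 px [362 215  11  27]
yellow 297 c [599.5   2.6] z 91.0 LxW 48.2 20.2 ang -0.8 px [311 216  12  27]
yellow 2059 c [ 407.5 -335.4] z 4.9 LxW 125.0 64.7 ang 78.9 px [457 306  67  43]
green 140 c [642.1  11.8] z 46.1 LxW 37.6 17.9 ang -87.7 px [302 204  20  11]
green 102 c [550.2  10. ] z 45.8 LxW 36.2 18.1 ang -87.3 px [304 252  20  11]
green 1985 c [399.5 352.7] z 4.6 LxW 124.4 63.4 ang 76.3 px [108 315  68  45]
blue 898 c [616.5 291.5] z 4.7 LxW 123.8 63.4 ang 83.2 px [141 209  64  36]
342 228 [596.4 -42.2 134.9]
240 357 [356.3 158.9  -3.6]
248 345 [380.1 142.2   1. ]
416 346 [ 376.7 -184.    29.1]
404 322 [ 421.7 -164.    18.9]
430 338 [ 390.1 -213.6   18. ]
257 150 [757.2 114.8  56.3]
382 143 [ 769.8 -127.5   44.2]
322 128 [813.7 -11.5   3.6]
```

```bash
cat >>h.py <<'E'
def plan(x,y,z,ty,step=45):
    s=arm.get_state(); M=R.from_quat(s["tool_rot"]).as_matrix()
    d=M.T@(np.array([x,y,z])/1000-s["position"])*100
    a=np.degrees(np.arctan2(M[1,1],M[0,1])); r=-((ty-a+180)%360-180)
    n=max(1,int(np.ceil(np.linalg.norm(d)*10/step)))
    st(); print("total cm",np.round(d,2),"rows",n,"each",np.round(d/n,2),"then roll",round(r,1))
E
python3 -c "
from h import *
plan(596,-43.7,215,-92.9,52)"
```

```text
t 0.2 pos [ 255.1 -515.1  231. ] toolx ang 26.3 tooly ang -63.7 tilt 0.04 gap 85.0 F [-0.1  0.2  0.4] q7 -0.08
total cm [ 51.47 -27.12   1.62] rows 12 each [ 4.29 -2.26  0.14] then roll 29.2
```

Emit:
drive_tool(targets=[[1, 4.29, -2.26, 0.14, 0], [1, 4.29, -2.26, 0.14, 0], [1, 4.29, -2.26, 0.14, 0], [1, 4.29, -2.26, 0.14, 0], [1, 4.29, -2.26, 0.14, 0], [1, 4.29, -2.26, 0.14, 0], [1, 4.29, -2.26, 0.14, 0], [1, 4.29, -2.26, 0.14, 0], [1, 4.29, -2.26, 0.14, 0], [1, 4.29, -2.26, 0.14, 0], [1, 4.29, -2.26, 0.14, 0], [1, 4.28, -2.26, 0.08, 0]])

```text
time: 1.7
position: [0.5968, -0.0424, 0.215]
tool_rot: [0.974, 0.228, -0.0, -0.0]
force: [-0.2, -0.8, 0.5]
finger_gap: 0.0856
```

Emit:
drive_tool(targets=[[1, 0, 0, 0, 7.3], [1, 0, 0, 0, 7.3], [1, 0, 0, 0, 7.3], [1, 0, 0, 0, 7.3], [1, 0, 0, 0, 0], [1, 0, 0, 0, 0]])

```text
time: 2.45
position: [0.596, -0.0438, 0.215]
tool_rot: [1.0, -0.023, -0.0, -0.0]
force: [0.6, -0.2, -0.0]
finger_gap: 0.0854
```

```bash
python3 -c "
from h import *
plan(596,-43.7,100,-92.9,35)"
```

```text
t 2.45 pos [596.  -43.8 215. ] toolx ang -2.7 tooly ang -92.7 tilt 0.01 gap 85.4 F [ 0.6 -0.2 -0. ] q7 -1.43
total cm [-0.00e+00 -1.00e-02  1.15e+01] rows 4 each [-0.   -0.    2.88] then roll 0.2
```

Emit:
drive_tool(targets=[[1, 0, 0, 3, 0], [1, 0, 0, 3, 0], [1, 0, 0, 3, 0], [1, 0, 0, 2.3, 0], [1, 0, 0, 0, 0], [0.6, 0, 0, 0, 0], [0.6, 0, 0, 0, 0], [0, 0, 0, 0, 0], [0, 0, 0, 0, 0], [0, 0, 0, 0, 0], [0, 0, 0, 0, 0], [0, 0, 0, 0, 0]])

```text
time: 3.95
position: [0.5966, -0.0439, 0.1035]
tool_rot: [1.0, -0.025, 0.001, -0.0]
force: [-1.2, -0.9, 7.5]
finger_gap: 0.0594
```

Emit:
drive_tool(targets=[[0, 0, 0, -0.5, 0], [0, 0, 0, -1, 0], [0, 0, 0, -2, 0], [0, 0, 0, -2, 0], [0, 0, 0, 0, 0]])

```text
time: 4.58
position: [0.5967, -0.0439, 0.1586]
tool_rot: [1.0, -0.025, 0.001, 0.0]
force: [0.1, -1.5, -2.8]
finger_gap: 0.0591
```

```bash
python3 - <<'E'
from h import *
im,_,_=cloud("side"); cv2.imwrite("pics/s1.png",cv2.resize(im[100:320,200:420],None,fx=2.5,fy=2.5))
plan(621.3,-317.7,160,-9.1,40)
E
```

```text
t 4.62 pos [596.2 -43.7 157.5] toolx ang -2.8 tooly ang -92.8 tilt 0.06 gap 58.9 F [ 0.7  0.7 -3.3] q7 -1.42
total cm [ 3.86 27.24 -0.25] rows 7 each [ 0.55  3.89 -0.04] then roll -83.7
```

View pics/s1.png

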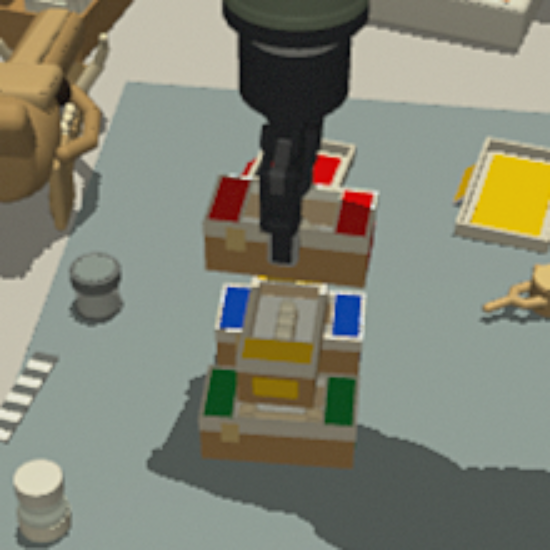

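Red is held level, with the fingertips about 13 mm above its underside. Next, the red tray.

Emit:
drive_tool(targets=[[0, 0.2, 2, 0, 0], [0, 0.55, 3.6, 0, 0], [0, 0.55, 3.9, 0, 0], [0, 0.55, 3.9, 0, 0], [0, 0.55, 3.9, 0, 0], [0, 0.55, 3.9, 0, 0], [0, 0.55, 3.5, 0, 0], [0, 0.36, 2.54, 0, 0], [0, 0, 0, 0, -8], [0, 0, 0, 0, -8], [0, 0, 0, 0, -8], [0, 0, 0, 0, -8]])

```text
time: 6.12
position: [0.6202, -0.3188, 0.156]
tool_rot: [0.967, 0.253, -0.001, -0.0]
force: [-0.4, 0.6, -2.5]
finger_gap: 0.0592
```

Emit:
drive_tool(targets=[[0, 0, 0, 0, -8], [0, 0, 0, 0, -8], [0, 0, 0, 0, -8], [0, 0, 0, 0, -8], [0, 0, 0, 0, -8], [0, 0, 0, 0, -8], [0, 0, 0, 0, -3.7], [0, 0, 0, 3, 0], [0, 0, 0, 3, 0], [0, 0, 0, 2, 0], [0, 0, 0, 1, 0], [0, 0, 0, 0, 0]])

```text
time: 7.62
position: [0.6209, -0.3179, 0.0669]
tool_rot: [0.761, 0.648, -0.0, -0.0]
force: [1.0, 0.4, -0.6]
finger_gap: 0.0591
```

```bash
python3 - <<'E'
from h import *
im,_,_=cloud("top"); cv2.imwrite("pics/t2.png",cv2.resize(im[140:360,380:600],None,fx=2.5,fy=2.5))
plan(621.3,-317.7,18.5,-9.1,40)
E
```

```text
t 7.67 pos [ 621.2 -318.    67.6] toolx ang 80.8 tooly ang -9.2 tilt 0.03 gap 59.1 F [-0.9 -0.1 -2.6] q7 0.13
total cm [ 0.04 -0.    4.91] rows 2 each [ 0.02 -0.    2.45] then roll -0.1
```

View pics/t2.png

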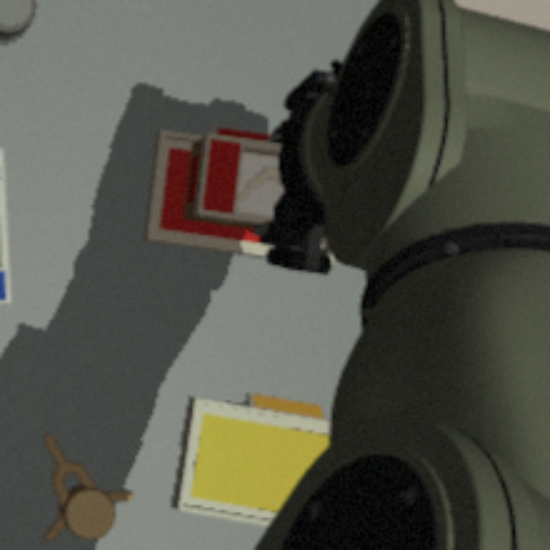

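Red is above its tray and square to it; the offset in the picture is parallax from the box's height. Lowering.

Emit:
drive_tool(targets=[[0, 0, 0, 2, 0], [0, 0, 0, 1.5, 0], [0, 0, 0, 0.7, 0], [0, 0, 0, 0.4, 0], [0, 0, 0, 0.3, 0], [0, 0, 0, 0, 0], [0, 0, 0, 0, 0]])

```text
time: 8.55
position: [0.6212, -0.3179, 0.0184]
tool_rot: [0.761, 0.648, 0.0, 0.0]
force: [-0.8, 0.6, -3.1]
finger_gap: 0.0592
```

```bash
python3 -c "
from h import *
st()"
```

```text
t 8.55 pos [ 621.2 -317.9   18.4] toolx ang 80.8 tooly ang -9.2 tilt 0.03 gap 59.2 F [-0.8  0.6 -3.1] q7 0.12
```

Emit:
drive_tool(targets=[[0, 0, 0, 0.1, 0], [0, 0, 0, 0, 0], [0.8, 0, 0, 0, 0], [0.9, 0, 0, 0, 0], [0.9, 0, 0, 0, 0], [1, 0, 0, -1.5, 0], [1, 0, 0, -3, 0], [1, 0, 0, -4, 0], [1, 0, 0, -4, 0], [1, 0, 0, -3, 0], [1, 0, 0, 0, 0]])

```text
time: 9.93
position: [0.6219, -0.3182, 0.1755]
tool_rot: [0.761, 0.648, 0.001, 0.002]
force: [0.4, 0.4, -0.4]
finger_gap: 0.0853
```

```bash
python3 -c "
from h import *
blobs(); plan(599.6,-43.6,170,0,45)"
```

```text
red 177 c [ 599.6 -301.1] z 5.0 LxW 136.7 56.7 ang 53.6 px [444 200  62  40]
red 280 c [ 628.5 -274. ] z 49.9 LxW 50.5 21.1 ang -9.3 px [454 200  14  27]
red 250 c [ 614.4 -363.9] z 50.3 LxW 50.5 21.0 ang -12.3 px [502 207  14  26]
yellow 276 c [599.7 -89.8] z 91.0 LxW 48.1 18.6 ang -1.1 px [362 215  11  27]
yellow 287 c [599.7   3.5] z 91.1 LxW 48.4 18.4 ang -1.0 px [311 216  11  27]
yellow 2051 c [ 407.7 -335.7] z 5.0 LxW 125.1 64.3 ang 79.0 px [457 306  67  43]
green 177 c [642.5   7. ] z 46.2 LxW 47.3 17.7 ang -87.9 px [302 204  25  11]
green 84 c [448.3 340.6] z 9.4 LxW 49.5 6.4 ang 75.6 px [134 308  26   9]
green 1988 c [399.4 352.3] z 4.7 LxW 123.7 63.5 ang 76.1 px [108 315  68  45]
blue 935 c [616.8 291.7] z 4.8 LxW 123.7 63.7 ang 83.3 px [141 209  65  37]
t 9.97 pos [ 621.3 -317.9  173.7] toolx ang 80.8 tooly ang -9.2 tilt 0.11 gap 85.4 F [-0.6  0.3 -0.7] q7 0.15
total cm [26.74 -6.51  0.34] rows 7 each [ 3.82 -0.93  0.05] then roll -9.2
```

Red's lid is 1.3 mm from the tray centre and at the right height. Now yellow.

Emit:
drive_tool(targets=[[1, 3.82, -0.93, 0, 0], [1, 3.82, -0.93, 0, 0], [1, 3.82, -0.93, 0, 0], [1, 3.82, -0.93, 0, 0], [1, 3.82, -0.93, 0, -4.5], [1, 3.8, -0.64, 0, -4.5], [1, 3.8, -0.3, 0, 0], [1, 0, 0, 0, 0], [1, 0, 0, 0, 0]])

```text
time: 11.1
position: [0.5992, -0.0461, 0.1719]
tool_rot: [0.708, 0.706, -0.0, -0.0]
force: [0.2, -0.4, 0.5]
finger_gap: 0.0861
```

```bash
python3 -c "
from h import *
plan(599.7,-43.2,58.5,0,30)"
```

```text
t 11.1 pos [599.2 -46.1 171.9] toolx ang 89.8 tooly ang -0.2 tilt 0.04 gap 86.1 F [ 0.2 -0.4  0.5] q7 -0.15
total cm [ 0.3   0.05 11.34] rows 4 each [0.07 0.01 2.83] then roll -0.2
```

Emit:
drive_tool(targets=[[1, 0.3, 0.05, 3, 0], [1, 0, 0, 3, 0], [1, 0, 0, 3, 0], [1, 0, 0, 2.3, 0], [1, 0, 0, 0, 0], [0.6, 0, 0, 0, 0], [0.6, 0, 0, 0, 0], [0, 0, 0, 0, 0], [0, 0, 0, 0, 0], [0, 0, 0, 0, 0], [0, 0, 0, 0, 0], [0, 0, 0, 0, 0]])

```text
time: 12.6
position: [0.6004, -0.0428, 0.0604]
tool_rot: [0.708, 0.706, 0.0, 0.001]
force: [-0.8, -1.0, 7.7]
finger_gap: 0.0593
```

Emit:
drive_tool(targets=[[0, 0, 0, -0.5, 0], [0, 0, 0, -1, 0], [0, 0, 0, -2, 0], [0, 0, 0, -3, 0], [0, 0, 0, -3, 0], [0, 0, 0, -1, 0], [0, 0, 0, 0, 0]])

```text
time: 13.48
position: [0.5999, -0.0425, 0.1643]
tool_rot: [0.708, 0.706, 0.0, 0.0]
force: [0.1, 0.2, -1.7]
finger_gap: 0.0589
```

```bash
python3 - <<'E'
from h import *
im,_,_=cloud("side"); cv2.imwrite("pics/s3.png",cv2.resize(im[100:320,200:420],None,fx=2.5,fy=2.5))
plan(407.6,-335.5,160,-11,40)
E
```

```text
t 13.53 pos [599.6 -42.4 163.5] toolx ang 89.8 tooly ang -0.2 tilt 0.04 gap 58.7 F [ 0.6  0.3 -2.6] q7 -0.16
total cm [-29.36 -19.12   0.36] rows 9 each [-3.26 -2.12  0.04] then roll 10.8
```

View pics/s3.png

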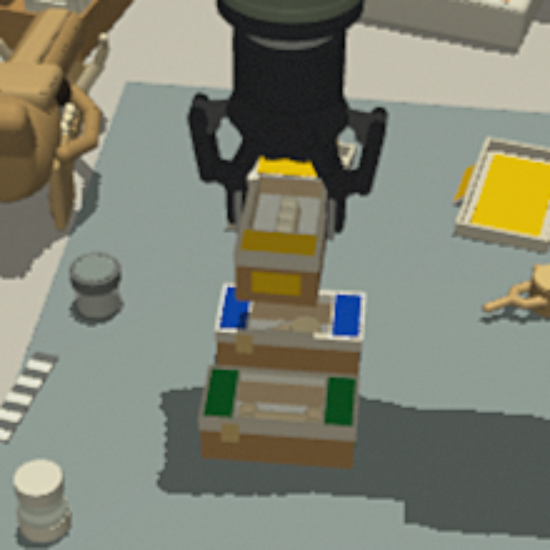

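Yellow is held level, and green and blue are undisturbed.

Emit:
drive_tool(targets=[[0, -1.6, -1.1, 0, 0], [0, -3.26, -2.12, 0, 0], [0, -3.26, -2.12, 0, 0], [0, -3.26, -2.12, 0, 0], [0, -3.26, -2.12, 0, 0], [0, -3.26, -2.12, 0, 0], [0, -3.26, -2.12, 0, 0], [0, -3.26, -2.12, 0, 0], [0, -3.26, -2.12, 0, 0], [0, -1.66, -1.06, 0, 0], [0, 0, 0, 0, 5.4], [0, 0, 0, 0, 5.4]])

```text
time: 15.02
position: [0.4073, -0.3353, 0.163]
tool_rot: [0.773, 0.635, -0.0, -0.001]
force: [-0.0, -0.1, -1.5]
finger_gap: 0.0588
```

Emit:
drive_tool(targets=[[0, 0, 0, 3, 0], [0, 0, 0, 3, 0], [0, 0, 0, 2, 0], [0, 0, 0, 1, 0], [0, 0, 0, 0, 0], [0, 0, 0, 0, 0]])

```text
time: 15.78
position: [0.408, -0.3355, 0.0746]
tool_rot: [0.771, 0.636, 0.0, 0.0]
force: [0.2, -0.4, -2.7]
finger_gap: 0.059
```

```bash
python3 -c "
from h import *
plan(407.6,-335.5,18.5,-11,40)"
```

```text
t 15.78 pos [ 408.  -335.5   74.6] toolx ang 79.0 tooly ang -11.0 tilt 0.03 gap 59.0 F [ 0.2 -0.4 -2.7] q7 0.16
total cm [-0.01 -0.04  5.61] rows 2 each [-0.01 -0.02  2.81] then roll 0.0
```

Emit:
drive_tool(targets=[[0, 0, 0, 2, 0], [0, 0, 0, 2, 0], [0, 0, 0, 0.9, 0], [0, 0, 0, 0.4, 0], [0, 0, 0, 0.3, 0], [0, 0, 0, 0.1, 0], [0, 0, 0, 0, 0]])

```text
time: 16.65
position: [0.4081, -0.3355, 0.0193]
tool_rot: [0.771, 0.636, 0.0, 0.001]
force: [-8.0, 7.4, 43.0]
finger_gap: 0.0591
```

Emit:
drive_tool(targets=[[0.8, 0, 0, 0, 0], [0.9, 0, 0, 0, 0], [0.9, 0, 0, 0, 0], [1, 0, 0, -1.5, 0], [1, 0, 0, -3, 0], [1, 0, 0, -4, 0], [1, 0, 0, -4, 0], [1, 0, 0, -1.5, 0], [1, 0, 0, 0, 0]])

```text
time: 17.77
position: [0.408, -0.3356, 0.1585]
tool_rot: [0.771, 0.636, 0.0, 0.001]
force: [-0.1, -0.2, -1.1]
finger_gap: 0.0854
```

```bash
python3 -c "
from h import *
blobs(); plan(596,8,160,-89,45)"
```

```text
red 76 c [ 670.6 -324.7] z 10.7 LxW 49.7 7.3 ang 82.4 px [468 192  26   6]
red 180 c [ 600.  -301.9] z 5.1 LxW 137.0 55.8 ang 54.2 px [445 200  61  40]
red 277 c [ 628.6 -274.1] z 50.0 LxW 50.5 21.9 ang -9.9 px [454 200  14  27]
red 282 c [ 614.2 -364.3] z 49.9 LxW 50.4 21.7 ang -10.2 px [502 207  14  27]
yellow 291 c [ 399.8 -380.9] z 50.0 LxW 49.5 21.5 ang -11.6 px [516 320  14  28]
green 212 c [642.3   7.1] z 45.9 LxW 47.4 18.3 ang -87.3 px [302 204  25  11]
green 143 c [550.4   5.2] z 46.0 LxW 47.8 18.3 ang -88.5 px [303 252  26  11]
green 1980 c [399.8 352.6] z 4.6 LxW 123.3 63.4 ang 76.3 px [108 315  67  45]
blue 832 c [616.8 292.2] z 4.7 LxW 121.8 63.3 ang 83.5 px [141 209  61  36]
t 17.82 pos [ 407.8 -335.4  157.5] toolx ang 79.0 tooly ang -11.0 tilt 0.04 gap 85.6 F [-0.3 -0.2 -0.3] q7 0.2
total cm [37.29 11.95 -0.25] rows 9 each [ 4.14  1.33 -0.03] then roll 78.0
```

Yellow is in place: its visible label is within 1 mm of where it should be. It pressed down with 43 N at the end, so I'll stop sooner on the next ones. Next is green, at (596.3, 6.2) with its width axis at -88.8°.

Emit:
drive_tool(targets=[[1, 4.14, 1.33, 0, 0], [1, 4.14, 1.33, 0, 0], [1, 4.14, 1.33, 0, 0], [1, 4.14, 1.33, 0, 0], [1, 4.14, 1.33, 0, 0], [1, 4.14, 1.33, 0, 0], [1, 4.14, 1.33, 0, 0], [1, 4.14, 1.33, 0, 0], [1, 4.14, 1.33, 0, 0], [1, 0, 0, 0, 8], [1, 0, 0, 0, 8], [1, 0, 0, 0, 8]])

```text
time: 19.32
position: [0.5957, 0.0078, 0.1561]
tool_rot: [0.888, 0.46, -0.001, -0.0]
force: [0.2, -0.4, -0.5]
finger_gap: 0.0851
```

Emit:
drive_tool(targets=[[1, 0, 0, 0, 8], [1, 0, 0, 0, 8], [1, 0, 0, 0, 8], [1, 0, 0, 0, 8], [1, 0, 0, 0, 8], [1, 0, 0, 0, 8], [1, 0, 0, 0, 6], [1, 0, 0, 0, 0], [1, 0, 0, 0, 0]])

```text
time: 20.45
position: [0.596, 0.0077, 0.1567]
tool_rot: [1.0, 0.01, -0.0, 0.0]
force: [0.6, -0.5, 0.4]
finger_gap: 0.0852
```

```bash
python3 -c "
from h import *
plan(596.3,6.2,13.5,-88.8,45)"
```

```text
t 20.45 pos [596.    7.7 156.7] toolx ang 1.2 tooly ang -88.8 tilt 0.05 gap 85.2 F [ 0.6 -0.5  0.4] q7 -1.39
total cm [ 0.04  0.15 14.32] rows 4 each [0.01 0.04 3.58] then roll -0.0
```

Emit:
drive_tool(targets=[[1, 0.04, 0.15, 3.5, 0], [1, 0, 0, 3.5, 0], [1, 0, 0, 3, 0], [1, 0, 0, 2.5, 0], [1, 0, 0, 1.8, 0], [1, 0, 0, 0, 0], [0.6, 0, 0, 0, 0], [0, 0, 0, 0, 0], [0, 0, 0, 0, 0], [0, 0, 0, 0, 0], [0, 0, 0, 0, 0], [0, 0, 0, 0, 0]])

```text
time: 21.95
position: [0.5971, 0.0062, 0.0153]
tool_rot: [1.0, 0.009, 0.001, -0.0]
force: [-1.2, -0.7, 8.0]
finger_gap: 0.0589
```

Emit:
drive_tool(targets=[[0, 0, 0, -0.5, 0], [0, 0, 0, -1, 0], [0, 0, 0, -2, 0], [0, 0, 0, -3, 0], [0, 0, 0, -3, 0], [0, 0, 0, -3, 0], [0, 0, 0, -0.5, 0], [0, 0, 0, 0, 0]])

```text
time: 22.95
position: [0.5965, 0.0063, 0.1443]
tool_rot: [1.0, 0.009, 0.0, -0.0]
force: [0.8, -0.4, -2.1]
finger_gap: 0.0588
```

```bash
python3 - <<'E'
from h import *
im,_,_=cloud("side"); cv2.imwrite("pics/s4.png",cv2.resize(im[120:460,200:480],None,fx=1.7,fy=1.7))
plan(399.6,352.5,145,-13.8,40)
E
```

```text
t 23.0 pos [596.3   6.4 143.7] toolx ang 1.0 tooly ang -89.0 tilt 0.05 gap 59.1 F [-0.8 -0.2 -2.1] q7 -1.38
total cm [-19.03 -34.97  -0.11] rows 10 each [-1.9  -3.5  -0.01] then roll -75.2
```

View pics/s4.png

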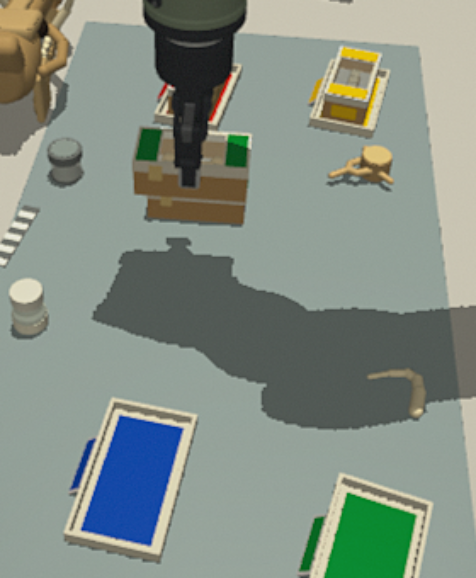

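Green is held level and yellow sits in its tray. The tusk lies far below the carry height.

Emit:
drive_tool(targets=[[0, -0.9, -1.75, 0, 0], [0, -1.9, -3.5, 0, 0], [0, -1.9, -3.5, 0, 0], [0, -1.9, -3.5, 0, 0], [0, -1.9, -3.5, 0, 0], [0, -1.9, -3.5, 0, 0], [0, -1.9, -3.5, 0, 0], [0, -1.9, -3.5, 0, 0], [0, -1.9, -3.5, 0, 0], [0, -1.9, -3.5, 0, 0], [0, -1.03, -1.72, 0, 0], [0, 0, 0, 0, -8]])

```text
time: 24.5
position: [0.3975, 0.3543, 0.1434]
tool_rot: [0.997, 0.082, -0.001, 0.0]
force: [1.0, -1.2, -1.2]
finger_gap: 0.0591
```

Emit:
drive_tool(targets=[[0, 0, 0, 0, -8], [0, 0, 0, 0, -8], [0, 0, 0, 0, -8], [0, 0, 0, 0, -8], [0, 0, 0, 0, -8], [0, 0, 0, 0, -8], [0, 0, 0, 0, -8], [0, 0, 0, 0, -8], [0, 0, 0, 0, -3.2], [0, 0, 0, 3, 0], [0, 0, 0, 3, 0], [0, 0, 0, 1, 0]])

```text
time: 26.0
position: [0.3985, 0.3523, 0.0726]
tool_rot: [0.786, 0.618, -0.001, -0.0]
force: [-0.6, 0.3, -1.5]
finger_gap: 0.0588
```

Emit:
drive_tool(targets=[[0, 0, 0, 0, 0], [0, 0, 0, 0, 0]])

```text
time: 26.25
position: [0.4001, 0.3528, 0.075]
tool_rot: [0.787, 0.617, 0.001, -0.0]
force: [-0.3, -1.1, -0.9]
finger_gap: 0.0589
```

```bash
python3 -c "
from h import *
plan(399.6,352.5,18.5,-13.8,45)"
```

```text
t 26.25 pos [400.1 352.8  75. ] toolx ang 76.3 tooly ang -13.7 tilt 0.07 gap 58.9 F [-0.3 -1.1 -0.9] q7 -1.06
total cm [-0.05 -0.04  5.65] rows 2 each [-0.02 -0.02  2.83] then roll 0.1
```

Emit:
drive_tool(targets=[[0, 0, 0, 2, 0], [0, 0, 0, 2, 0], [0, 0, 0, 0.8, 0], [0, 0, 0, 0.4, 0], [0, 0, 0, 0.2, 0], [0, 0, 0, 0, 0], [0, 0, 0, 0, 0]])

```text
time: 27.12
position: [0.4001, 0.3525, 0.0205]
tool_rot: [0.787, 0.617, 0.0, -0.0]
force: [0.4, -0.0, -2.8]
finger_gap: 0.0589
```

Emit:
drive_tool(targets=[[0, 0, 0, 0.1, 0], [0, 0, 0, 0, 0]])

```text
time: 27.38
position: [0.4, 0.3525, 0.0193]
tool_rot: [0.787, 0.617, 0.0, -0.0]
force: [0.4, -0.5, 1.8]
finger_gap: 0.0587
```

Green has just touched the tray floor, so I release it.

Emit:
drive_tool(targets=[[0.8, 0, 0, 0, 0], [0.9, 0, 0, 0, 0], [0.9, 0, 0, 0, 0], [1, 0, 0, -1.5, 0], [1, 0, 0, -3, 0], [1, 0, 0, -4, 0], [1, 0, 0, -4, 0], [1, 0, 0, -1.5, 0], [1, 0, 0, 0, 0]])

```text
time: 28.5
position: [0.4003, 0.3527, 0.1607]
tool_rot: [0.787, 0.617, 0.001, -0.0]
force: [-0.0, -0.7, -0.2]
finger_gap: 0.0854
```

```bash
python3 -c "
from h import *
blobs(); plan(596,-94,160,-89,45)"
```

```text
red 76 c [ 670.3 -325.1] z 10.4 LxW 51.3 6.6 ang 80.9 px [468 192  26   6]
red 179 c [ 599.6 -301.6] z 5.2 LxW 137.3 55.6 ang 53.8 px [445 200  61  40]
red 278 c [ 628.7 -273.9] z 50.0 LxW 50.4 21.6 ang -9.3 px [454 200  14  27]
red 281 c [ 614.2 -364.3] z 50.1 LxW 50.3 21.3 ang -9.8 px [502 207  14  27]
yellow 276 c [ 417.4 -291. ] z 50.1 LxW 49.0 20.4 ang -9.6 px [468 311  14  28]
yellow 290 c [ 400.  -380.8] z 50.0 LxW 49.8 21.4 ang -12.1 px [516 320  14  28]
blue 872 c [616.5 292. ] z 4.6 LxW 124.1 63.9 ang 83.3 px [141 209  64  37]
t 28.55 pos [400.  352.4 159.6] toolx ang 76.2 tooly ang -13.8 tilt 0.05 gap 85.6 F [-0.  -1.  -0.4] q7 -1.06
total cm [-38.7   29.66  -0.06] rows 11 each [-3.52  2.7  -0.01] then roll 75.2
```

```bash
python3 - <<'E'
from h import *
im,P,ok=cloud()
for u,v in((371,207),(371,255)): print(cv2.cvtColor(im[v:v+1,u:u+1],cv2.COLOR_BGR2HSV), P[v,u])
m=ok&(abs(P[...,2]-.045)<.012)&(abs(P[...,0]-.596)<.1)&(abs(P[...,1]+.09)<.08)
r=cv2.minAreaRect((P[m][:,:2]*1000).astype(np.float32)); print(m.sum(),r,np.median(P[m][:,2]))
H["blue"]=[(100,130)]
hsv=cv2.cvtColor(im,cv2.COLOR_BGR2HSV); b=m&(hsv[...,1]>130)&(hsv[...,0]>100)&(hsv[...,0]<130)
for s in(1,-1):
    p=P[b&((P[...,0]-.596)*s>0)]; print(len(p),cv2.minAreaRect((p[:,:2]*1000).astype(np.float32)) if len(p) else 0)
E
```

```text
[[[111 188 114]]] [ 0.64453958 -0.10292505  0.04438333]
[[[111 189 116]]] [ 0.55185931 -0.10030444  0.04756938]
1967 ((599.9454345703125, -92.99893951416016), (120.2274169921875, 60.813533782958984), 1.5453325510025024) 0.04540008752818956
265 ((644.85986328125, -92.2633056640625), (48.618682861328125, 20.034650802612305), 89.87775421142578)
268 ((553.2083740234375, -95.0042953491211), (19.987648010253906, 49.44140625), 1.612566351890564)
```

Emit:
drive_tool(targets=[[1, -3.52, 2.7, 0, 0], [1, -3.52, 2.7, 0, 0], [1, -3.52, 2.7, 0, 0], [1, -3.52, 2.7, 0, 0], [1, -3.52, 2.7, 0, 0], [1, -3.52, 2.7, 0, 0], [1, -3.52, 2.7, 0, 0], [1, -3.52, 2.7, 0, 0], [1, -3.52, 2.7, 0, 0], [1, -3.52, 2.7, 0, 0], [1, -3.5, 2.66, 0, 0], [1, 0, 0, 0, 8]])

```text
time: 30.1
position: [0.5959, -0.0976, 0.1576]
tool_rot: [0.83, 0.558, -0.001, -0.0]
force: [-0.9, 1.3, -0.4]
finger_gap: 0.0857
```

Emit:
drive_tool(targets=[[1, 0, 0, 0, 8], [1, 0, 0, 0, 8], [1, 0, 0, 0, 8], [1, 0, 0, 0, 8], [1, 0, 0, 0, 8], [1, 0, 0, 0, 8], [1, 0, 0, 0, 8], [1, 0, 0, 0, 8], [1, 0, 0, 0, 2.7], [1, 0, 0, 0, 0], [1, 0, 0, 0, 0]])

```text
time: 31.48
position: [0.5959, -0.094, 0.1589]
tool_rot: [1.0, 0.014, -0.0, -0.0]
force: [0.7, 0.7, -1.0]
finger_gap: 0.0853
```

```bash
python3 -c "
from h import *
plan(599.2,-93.5,13.8,-88.5,45)"
```

```text
t 31.48 pos [595.9 -94.  158.9] toolx ang 1.7 tooly ang -88.3 tilt 0.02 gap 85.3 F [ 0.7  0.7 -1. ] q7 -1.26
total cm [ 0.33 -0.04 14.51] rows 4 each [ 0.08 -0.01  3.63] then roll 0.2
```

Emit:
drive_tool(targets=[[1, 0.33, -0.04, 3.5, 0], [1, 0, 0, 3.5, 0], [1, 0, 0, 3.2, 0], [1, 0, 0, 2.5, 0], [1, 0, 0, 1.8, 0], [1, 0, 0, 0, 0], [0.6, 0, 0, 0, 0], [0, 0, 0, 0, 0], [0, 0, 0, 0, 0], [0, 0, 0, 0, 0], [0, 0, 0, 0, 0], [0, 0, 0, 0, 0]])

```text
time: 32.98
position: [0.5999, -0.0936, 0.0154]
tool_rot: [1.0, 0.014, 0.001, 0.0]
force: [-1.2, 0.3, 7.5]
finger_gap: 0.0588
```

Emit:
drive_tool(targets=[[0, 0, 0, -0.5, 0], [0, 0, 0, -1, 0], [0, 0, 0, -2, 0], [0, 0, 0, -3, 0], [0, 0, 0, -3, 0], [0, 0, 0, -3, 0], [0, 0, 0, -0.5, 0], [0, 0, 0, 0, 0]])

```text
time: 33.98
position: [0.5992, -0.0934, 0.1442]
tool_rot: [1.0, 0.013, 0.0, -0.0]
force: [-0.4, 0.7, -3.3]
finger_gap: 0.0592
```

```bash
python3 - <<'E'
from h import *
im,_,_=cloud("side"); cv2.imwrite("pics/s5.png",im)
plan(616.6,291.8,145,-6.7,40)
E
```

```text
t 34.02 pos [599.  -93.4 143.6] toolx ang 1.5 tooly ang -88.5 tilt 0.05 gap 59.1 F [ 0.   0.7 -2.9] q7 -1.25
total cm [  2.8  -38.46  -0.13] rows 10 each [ 0.28 -3.85 -0.01] then roll -81.8
```

View pics/s5.png

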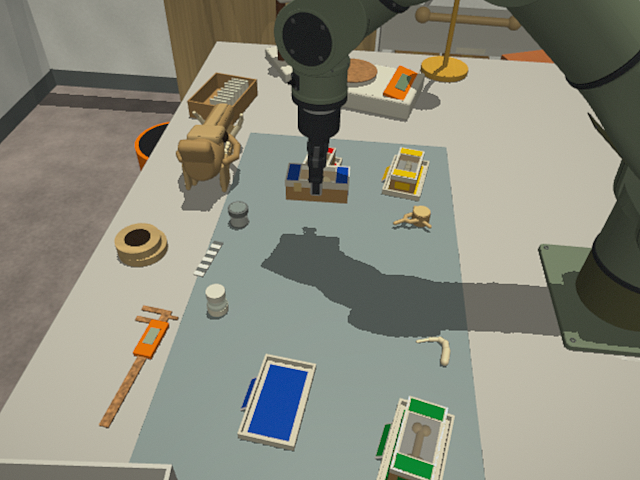

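Blue is held level at (318,185), green is in its tray, and the tusk and vertebra are untouched.

Emit:
drive_tool(targets=[[0, 0.14, -2, 0, 0], [0, 0.28, -3.85, 0, 0], [0, 0.28, -3.85, 0, 0], [0, 0.28, -3.85, 0, 0], [0, 0.28, -3.85, 0, 0], [0, 0.28, -3.85, 0, 0], [0, 0.28, -3.85, 0, 0], [0, 0.28, -3.85, 0, 0], [0, 0.28, -3.85, 0, 0], [0, 0.28, -3.85, 0, 0], [0, 0.14, -1.8, 0, 0], [0, 0, 0, 0, -8]])

```text
time: 35.52
position: [0.6155, 0.2944, 0.1427]
tool_rot: [0.996, 0.086, -0.001, -0.0]
force: [-0.0, -0.1, -2.5]
finger_gap: 0.0589
```

Emit:
drive_tool(targets=[[0, 0, 0, 0, -8], [0, 0, 0, 0, -8], [0, 0, 0, 0, -8], [0, 0, 0, 0, -8], [0, 0, 0, 0, -8], [0, 0, 0, 0, -8], [0, 0, 0, 0, -8], [0, 0, 0, 0, -8], [0, 0, 0, 0, -8], [0, 0, 0, 0, -1.8], [0, 0, 0, 3, 0], [0, 0, 0, 3, 0]])

```text
time: 37.02
position: [0.6165, 0.2921, 0.083]
tool_rot: [0.748, 0.664, -0.0, -0.0]
force: [0.6, -0.2, -3.3]
finger_gap: 0.0592
```

Emit:
drive_tool(targets=[[0, 0, 0, 1, 0], [0, 0, 0, 0, 0], [0, 0, 0, 0, 0]])

```text
time: 37.4
position: [0.6174, 0.2919, 0.0753]
tool_rot: [0.747, 0.665, 0.001, 0.0]
force: [0.6, 0.4, -2.3]
finger_gap: 0.0591
```

```bash
python3 -c "
from h import *
plan(616.6,291.8,19.5,-6.7,45)"
```

```text
t 37.4 pos [617.4 291.9  75.3] toolx ang 83.3 tooly ang -6.7 tilt 0.09 gap 59.1 F [ 0.6  0.4 -2.3] q7 -0.66
total cm [-0.03 -0.09  5.58] rows 2 each [-0.01 -0.04  2.79] then roll 0.0
```

Emit:
drive_tool(targets=[[0, 0, 0, 2, 0], [0, 0, 0, 2, 0], [0, 0, 0, 0.8, 0], [0, 0, 0, 0.4, 0], [0, 0, 0, 0.2, 0], [0, 0, 0, 0.1, 0], [0, 0, 0, 0, 0], [0, 0, 0, 0, 0]])

```text
time: 38.4
position: [0.6171, 0.2917, 0.0194]
tool_rot: [0.747, 0.665, 0.0, 0.0]
force: [-0.1, 0.2, -0.2]
finger_gap: 0.0591
```

Blue has just reached the floor (the force is near zero). I release it, then back away to clear the view.

Emit:
drive_tool(targets=[[0.8, 0, 0, 0, 0], [0.9, 0, 0, 0, 0], [0.9, 0, 0, 0, 0], [1, 0, 0, -1.5, 0], [1, 0, 0, -3, 0], [1, 0, 0, -4, 0], [1, 0, 0, -4, 0], [1, 0, 0, -3, 0], [1, 0, 0, 0, 0]])

```text
time: 39.52
position: [0.6178, 0.292, 0.1775]
tool_rot: [0.747, 0.665, 0.002, 0.001]
force: [0.1, 0.2, -0.4]
finger_gap: 0.0852
```

Emit:
drive_tool(targets=[[1, -4.5, 0, 0, 0], [1, -4.5, 0, 0, 0], [1, -4.5, 0, 0, 0], [1, -4.5, 0, 0, 0], [1, -4.5, 0, 0, 0], [1, -4.5, 0, 0, 0], [1, -4, 0, 0, 0], [1, 0, 0, 0, 0], [1, 0, 0, 0, 0]])

```text
time: 40.65
position: [0.581, -0.0156, 0.1742]
tool_rot: [0.747, 0.665, 0.0, -0.0]
force: [-0.1, 0.0, 0.7]
finger_gap: 0.0852
```

```bash
python3 - <<'E'
from h import *
H["blue"]=[(100,130)]
blobs(); st()
im,_,_=cloud(); cv2.imwrite("pics/t6.png",im)
E
```

```text
red 76 c [ 670.7 -325.2] z 10.2 LxW 50.1 7.3 ang 80.2 px [468 192  26   6]
red 186 c [ 600.2 -301.4] z 5.0 LxW 136.8 56.0 ang 53.8 px [445 200  61  40]
red 276 c [ 628.5 -273.7] z 50.2 LxW 49.7 21.3 ang -10.2 px [454 200  14  27]
red 281 c [ 614.2 -364.3] z 50.1 LxW 50.6 21.4 ang -10.3 px [502 207  14  27]
yellow 273 c [ 417.  -291.1] z 50.0 LxW 49.2 20.3 ang -10.5 px [468 312  14  27]
yellow 285 c [ 399.7 -380.5] z 50.0 LxW 49.8 22.0 ang -10.2 px [516 320  14  28]
green 93 c [447.9 340.2] z 9.8 LxW 49.1 7.0 ang 76.6 px [135 308  25   9]
green 262 c [409.8 395.1] z 49.7 LxW 49.0 20.1 ang -12.2 px [103 321  15  28]
green 258 c [388.2 306. ] z 49.9 LxW 49.0 19.5 ang -13.3 px [150 332  16  28]
blue 75 c [665.8 285.4] z 10.0 LxW 50.8 6.7 ang 83.0 px [162 200  27   5]
blue 264 c [621.7 335.8] z 49.7 LxW 49.3 21.2 ang -6.3 px [137 210  13  26]
blue 262 c [610.7 244.2] z 49.8 LxW 49.4 20.7 ang -7.1 px [184 214  13  27]
t 40.7 pos [581.  -15.2 174.1] toolx ang 83.4 tooly ang -6.6 tilt 0.04 gap 85.6 F [0.7 1.2 0.2] q7 -0.25
```

View pics/t6.png

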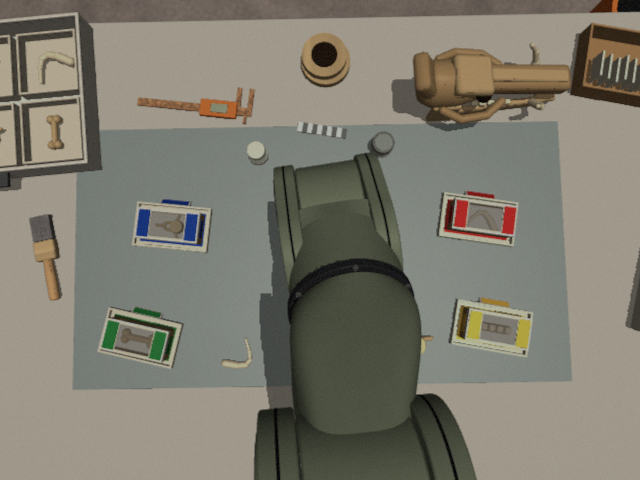

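All four boxes lie in their own trays, within about 2 mm of centre. The lids are at 50 mm and the angles match.

```bash
python3 -c "
from rig import arm
print(arm.finish_job())"
```

```text
the job is handed in; nothing more can be done
None
```

All four boxes are in the trays of their own colour and the job is handed in, at about 41 s of the 102 s allowed. I took them off in the order red, yellow, green, blue, gripping each across its width and setting it down flat.

**Last camera check:**
- **Position:** each box's centre was within about 2 mm of its tray's centre, against the 18 mm allowed.
- **Height:** every lid read 49.7–50.2 mm, against 49 mm expected. The camera read about 1 mm high throughout, so the boxes are flat on the tray floors.
- **Angle:** each box's length is within about 2° of its tray's.
- **Gripper:** it was empty and about 170 mm above the table, touching nothing.

**Loose bones:** the tusk was in its starting place in the last top view. The arm hid most of the vertebra in that view, but the side view just before blue was placed showed it undisturbed, and the arm never worked low near it.

**One irregularity:** yellow was pushed onto its tray floor with a wrist force of about 43 N. That is under the 120 N wrist limit, and the contact was through the held box, not the arm or gripper body. Green and blue were set down with almost no force.

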